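# Empty the spice-tin hopper through its slide gate

### The job

The red tray already stands under the tin hopper: pull the hopper's slide gate open by its yellow handle so that all three tins drop into the tray, then push the gate shut until it is fully home and let go. The hopper only stands on the bench, so do not shove it, the tray or the jars and lids about, and leave the tins to the gate: do not touch them with the robot.

Things in the scene. Friction and masses are not known exactly. Their poses are not given: they have to be found in the camera images.
- hopper: Loose aluminium hopper on legs and skids, 8 kg, slides at about 35 N. 270 mm long (x), bin 110 wide (y), 297 high, skids 290 over y. Origin on the bench under its middle, z up; gate side is -x. Front wall at local x -132 mm, from z 213 up; below, it slopes in to x -75, z 158. This overhang blocks an upright gripper at the shut handle: lean the tool 35-45 deg, fingers pointing down and to +x.
- gate_grip (a point): Grip point on the yellow gate handle, moves with it; axes as the hopper's. Handle: upright fin 18 mm thick (y), 44 high (22 above and below the point), 60 long (from 11 outside, -x, to 49 inside the point). Gate shut: point at hopper local (-134, 0, 134) mm, 2 mm outside the bin's front wall. Space beside it is free (gate plate starts 54 mm inside the point); tray rim 67 mm below the handle.
- gate (a joint): Gate pulled out along the hopper's -x, in m: 0 shut on its stop, 0.085 fully open on its stop. Starts a few mm ajar. Slides stiffly (5 N + 15 N per m/s, plus drag of the tins), stays where left. Outlet 65 mm long: the first tin drops at about 55 to 75 mm, the others roll after it in a second or two if the gate is fully open.
- tray: Round red plastic tray, 204 mm across the rim, 45 mm high, floor 5 mm thick, under the outlet between the skids. Origin at the centre of its underside, z up. Loose.
- tin0: Sealed steel spice tin with a red band, 50 mm diameter, 80 mm long, about 0.15 kg, lying in the hopper across it; one of three alike. Origin at its centre, cylinder axis along its own y.
- tin1: Sealed steel spice tin with a red band, 50 mm diameter, 80 mm long, about 0.15 kg, lying in the hopper across it; one of three alike. Origin at its centre, cylinder axis along its own y.
- tin2: Sealed steel spice tin with a red band, 50 mm diameter, 80 mm long, about 0.15 kg, lying in the hopper across it; one of three alike. Origin at its centre, cylinder axis along its own y.
- jar_a: Bystander: jar of red sauce with black lid, 68 mm diameter, 94 mm high, origin at the centre of its underside.
- jar_b: Bystander: another such jar, 68 mm diameter, 94 mm high, origin at the centre of its underside.
- lids: Bystander: pile of black jar lids bound together, 72 mm diameter, 60 mm high, origin at the centre of its underside.
Not all that is in view belongs to the job. Leave any blue or pink look-alike of the tin2 alone.

How it is judged:
By the outcome, as a careful person would: the job done as asked, in the order asked, and still so for the second after the job is handed in, with the robot touching nothing.
It also fails if it takes over 38 s, if anything falls off the work surface, if the arm or the gripper's body presses on something with over 40 N, if the wrist force passes 120 N, or if a joint passes its speed limit or range.

### The arm

A 6-joint arm with a two-finger parallel gripper is mounted at the origin on the work surface. World frame = base frame: x ahead of the robot, y to its left, z up, the work surface at z = 0. Lengths are in m, angles in degrees, forces in N, time in s.
With the tool pointing down it reaches from about 0.3 to 0.875 m from the base axis. Payload 6.4 kg.
Tool frame: the origin (TCP) lies where the fingers leave the gripper's body, on its centre line; the fingertips stand 64 mm ahead of it and the grasp point (between the pads) lies 45 mm ahead of it (ctrl.finger_overhang is the distance from the TCP to the fingertips, in m); z points along the fingers, y is the direction in which the jaws open and shut (so a half turn about z gives the same grasp; the last joint's range is limited). The gripper opens to 88 mm and grips with 3 to 60 N. Pads are 18 mm wide; open, the fingers measure 123 mm over their backs; the gripper's body (75 mm by 187 mm) begins 45 mm behind the grasp point.
Start: joints at [-76.851, 10.359, 92.074, -0, 77.567, -11.82], TCP at [0.243, -0.521, 0.303] pointing down, gripper open.
Joint ranges: [-171.53, 171.53], [-51.25, 118.39], [17.06, 147.69], [-65.23, 245.23], [0, 150.52], [-178.68, 178.68]. Speed limits (degrees/s): [147.25, 147.25, 172.46, 180, 180, 180].

### API

Orientations are given as [roll, pitch, yaw] about the fixed x, y, z axes, in that order (R = Rz(yaw) Ry(pitch) Rx(roll)).
In Python, from workcell import ctrl gives the robot as it stands.
- The arm moves only by the tool servo_tool, never from a script. Its argument "steps" is a list of rows, each a list of 4 numbers: the shift along the world's x, y, z in m, then the turn about the world's z in rad. In form: [[dx, dy, dz, yaw], ...]. A call has 1 to 5 rows; each row is the pose to reach, as a shift and turn from the pose measured when the call began; what a row does not reach only later rows make up. A row lasts 1/12 s, in which the tool goes at most 41.7 mm and 7.16 degrees, less where a joint would pass 70% of its speed; a pose out of reach is approached as far as the arm can. A call with a gripper value outside its range is refused whole. "hand" is the closure, from 0 (fully open) to 1 (shut), set as the call begins (left out, the last holds). The fingers move at their own pace and stop on an object; "squeeze" is the grip in N (left out, the last holds). Time passes only in rows, so rows that repeat a pose let the fingers close. It gives the time, the measured TCP pose, the force and the opening at its end, in the units of the state.
- ctrl.sense(): the state, without advancing time (a new reading comes with each control period).
- ctrl.grab_frame(name): name is "scene" or "side" or "wrist"; returns (picture, depth): 384x512x3 uint8, red, green, blue; 384x512 float32, m along the optical axis (not along the pixel's ray), 0 where there is no reading.
- ctrl.camera_info(name): a dict with "intrinsics" (3x3 intrinsics, pixels), "pose" (4x4, takes a point from camera to world coordinates); the wrist camera has in their place "hand_eye" (4x4, takes a point from camera to tool coordinates, whose origin is the TCP and whose axes are the flange's). Camera axes: x right, y down, z forward; pixel columns grow to the right and rows downward; lengths in m; the calibration is good to about 2 mm. The wrist camera is an equidistant fisheye: a pixel r from the principal point sees the ray r / f radians off the axis. A picture is of the moment at which its call begins: read the wrist's pose just before it. camera_info takes no time and is no camera call.
- ctrl.close_job(): hands the job in, once; it reports no verdict.
The state is a dict: "clock": time; "joints": joint angles; "joint_velocities": joint speeds; "tau": joint torques, N m; "position": TCP position; "tool_rot": TCP orientation; "ft_force": force on the tool from outside, world axes, zero at the start; "torque": the same for the moment, N m; "grip_width": opening from 0.0 (shut) to 1.0 (fully open).
Only numpy, scipy, OpenCV 4.12 (cv2) and the standard library are available. Lean on these libraries where they do the work, as an engineer would, in place of code of your own. Each camera call takes 0.05 s, during which the arm holds its last target.

## Working session

There is one attempt and no reset: what is moved stays moved. The work goes in short steps, Python scripts to look and compute and a tool call to move; the robot and the scene stay as the last step left them, time stands still between calls to the robot, and variables do not carry over. Pictures are saved under pics/ and viewed, and the job is handed in when it is done.

Besides the shell and the picture viewer there is one more tool, called by a JSON object that holds its "op" and its "data". servo_tool: Moves the arm, as the interface text tells. Its arguments: {"type":"object","properties":{"steps":{"type":"array"},"hand":{"type":"number"},"squeeze":{"type":"number"}},"required":["steps"]}

```bash
ls; mkdir -p pics; cat > h.py <<'E'
import numpy as np,cv2
from workcell import ctrl
def grab(n,tag):
    p,d=ctrl.grab_frame(n); cv2.imwrite(f'pics/{tag}.png',p[...,::-1]); np.savez(f'{tag}.npz',p=p,d=d); return p,d
def world(n,d,u,v):
    i=ctrl.camera_info(n);K=np.array(i['intrinsics']);T=np.array(i['pose'])
    z=d[v,u]; return T@np.array([(u-K[0,2])/K[0,0]*z,(v-K[1,2])/K[1,1]*z,z,1])
E
python3 - <<'E'
from h import *
print([a for a in dir(ctrl) if a[0]!='_'],ctrl.finger_overhang); print(ctrl.sense())
for n in('scene','side'):
    grab(n,n+'0'); i=ctrl.camera_info(n); print(n,np.round(i['intrinsics'],1).tolist(),np.round(i['pose'],3).tolist())
E
```

```text
pics
['MotionError', 'camera_info', 'close_job', 'finger_overhang', 'grab_frame', 'sense'] 0.064
{'clock': 0.0, 'joints': array([-7.68521382e+01,  1.04004608e+01,  9.21297782e+01, -2.58466432e-03,
        7.75678520e+01, -1.18213897e+01]), 'joint_velocities': array([ 0.00055899,  0.06130564,  0.01725437, -0.10478699, -0.09006709,
       -0.04013417]), 'tau': array([ 1.10943154e-03, -4.33866978e+01, -3.41850364e+01,  7.05055869e-02,
        3.87762592e-02, -1.43729544e-04]), 'position': array([ 0.24262288, -0.52084418,  0.30183995]), 'tool_rot': array([-1.79903472e+02, -1.76254858e-02,  2.49697953e+01]), 'ft_force': array([ 0.44557313, -0.07811412, -0.16818979]), 'torque': array([0.00130638, 0.03631563, 0.03162082]), 'grip_width': 0.9977496490108393}
scene [[445.7, 0.0, 254.0], [0.0, 445.7, 190.8], [0.0, 0.0, 1.0]] [[-0.86, -0.482, 0.166, 0.386], [-0.51, 0.814, -0.277, 0.323], [-0.002, -0.323, -0.946, 1.37], [0.0, 0.0, 0.0, 1.0]]
side [[496.9, 0.0, 261.8], [0.0, 496.9, 194.1], [0.0, 0.0, 1.0]] [[-0.844, -0.351, 0.405, 0.044], [-0.536, 0.575, -0.619, 0.838], [-0.016, -0.739, -0.673, 1.049], [0.0, 0.0, 0.0, 1.0]]
```

```bash
ls -la . *.md 2>/dev/null | head -30
```

```text
.:
total 2712
drwxr-xr-x  3 agent agent    4096 Dec  7 06:47 .
drwxr-xr-x 23 root  root     4096 Dec  7 06:46 ..
-rw-r--r--  1 agent agent     356 Dec  7 06:47 h.py
drwxr-xr-x  2 agent agent    4096 Dec  7 06:47 pics
-rw-r--r--  1 agent agent 1376746 Dec  7 06:47 scene0.npz
-rw-r--r--  1 agent agent 1376746 Dec  7 06:47 side0.npz
```

View pics/scene0.png

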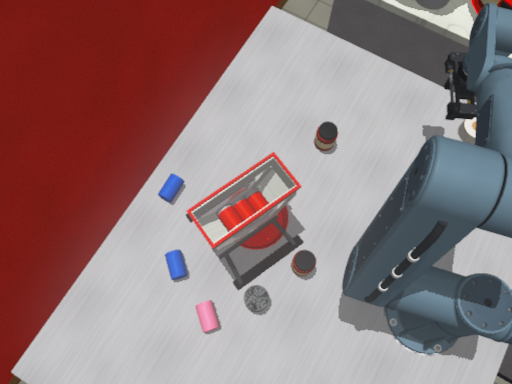

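View pics/side0.png

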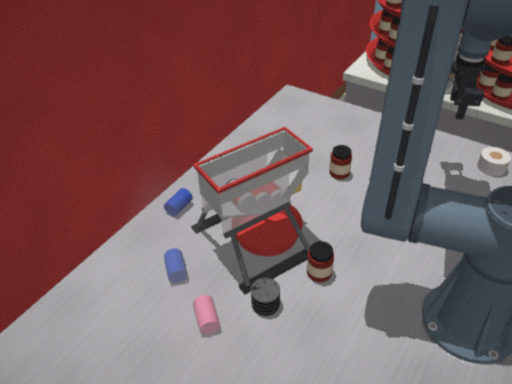

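```bash
python3 - <<'E'
from h import *
f=np.load('scene0.npz');p,d=f['p'],f['d']
s=np.load('side0.npz');ps,ds=s['p'],s['d']
i=cv2.resize(p[130:300,170:345,::-1],None,fx=4,fy=4,interpolation=2)[:600]
cv2.imwrite('pics/sc_c.png',i)
cv2.imwrite('pics/si_c.png',cv2.resize(ps[125:320,180:360,::-1],None,fx=3,fy=3,interpolation=2))
def cloud(n,d):
    I=ctrl.camera_info(n);K=np.array(I['intrinsics']);T=np.array(I['pose'])
    v,u=np.mgrid[:384,:512]; c=np.stack([(u-K[0,2])/K[0,0]*d,(v-K[1,2])/K[1,1]*d,d],-1)
    return c@T[:3,:3].T+T[:3,3]
for n,pp,dd in(('scene',p,d),('side',ps,ds)):
    W=cloud(n,dd); h=cv2.cvtColor(pp,cv2.COLOR_RGB2HSV)
    y=(h[...,0]>18)&(h[...,0]<35)&(h[...,1]>120)&(h[...,2]>100)&(dd>0)
    y[:100]=0; y[:,330:]=0
    v,u=np.nonzero(y); print(n,'yellow',len(u), [(a,b,*np.round(W[b,a],3)) for a,b in list(zip(u,v))[::max(1,len(u)//12)]])
    r=(W[...,2]>.28)&(W[...,2]<.315)&(dd>0); r[:,345:]=0; 
    q=W[r][:,:2].astype(np.float32); print('rim',len(q), cv2.minAreaRect(q), W[r][:,2].mean(), W[r][:,2].max())
    print(cv2.boxPoints(cv2.minAreaRect(q)))
E
```

```text
scene yellow 0 []
rim 3282 ((0.7360330820083618, -0.03239527344703674), (0.5970949530601501, 0.9458512663841248), 89.99388885498047) 0.29608453534811924 0.31497779412931326
[[ 0.26307562 -0.33089232]
 [ 1.2089269  -0.33099318]
 [ 1.2089906   0.26610178]
 [ 0.26313925  0.26620263]]
side yellow 15 [(np.int64(300), np.int64(185), np.float64(0.523), np.float64(-0.089), np.float64(0.135)), (np.int64(299), np.int64(186), np.float64(0.525), np.float64(-0.086), np.float64(0.133)), (np.int64(300), np.int64(186), np.float64(0.523), np.float64(-0.089), np.float64(0.132)), (np.int64(299), np.int64(187), np.float64(0.524), np.float64(-0.086), np.float64(0.13)), (np.int64(300), np.int64(187), np.float64(0.52), np.float64(-0.083), np.float64(0.134)), (np.int64(298), np.int64(188), np.float64(0.526), np.float64(-0.083), np.float64(0.127)), (np.int64(299), np.int64(188), np.float64(0.526), np.float64(-0.088), np.float64(0.124)), (np.int64(300), np.int64(188), np.float64(0.522), np.float64(-0.087), np.float64(0.127)), (np.int64(297), np.int64(189), np.float64(0.524), np.float64(-0.074), np.float64(0.132)), (np.int64(298), np.int64(189), np.float64(0.525), np.float64(-0.081), np.float64(0.126)), (np.int64(299), np.int64(189), np.float64(0.524), np.float64(-0.085), np.float64(0.123)), (np.int64(296), np.int64(190), np.float64(0.529), np.float64(-0.077), np.float64(0.124)), (np.int64(297), np.int64(190), np.float64(0.526), np.float64(-0.078), np.float64(0.124)), (np.int64(298), np.int64(190), np.float64(0.525), np.float64(-0.082), np.float64(0.121)), (np.int64(296), np.int64(191), np.float64(0.528), np.float64(-0.076), np.float64(0.121))]
rim 4411 ((0.8470333814620972, -0.23722141981124878), (1.1096428632736206, 0.734939455986023), 89.98915100097656) 0.2957321607833224 0.31497801708362305
[[ 0.4794586  -0.7919733 ]
 [ 1.214398   -0.7921124 ]
 [ 1.2146082   0.31753045]
 [ 0.47966874  0.31766957]]
```

View pics/sc_c.png

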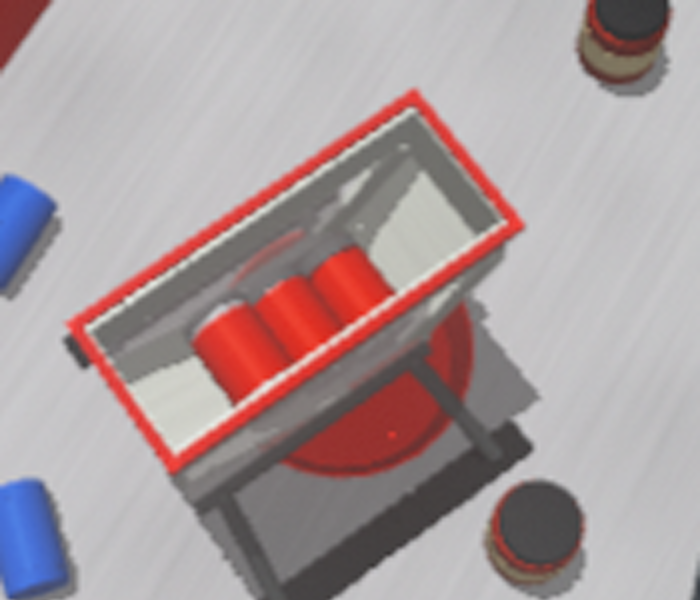

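View pics/si_c.png

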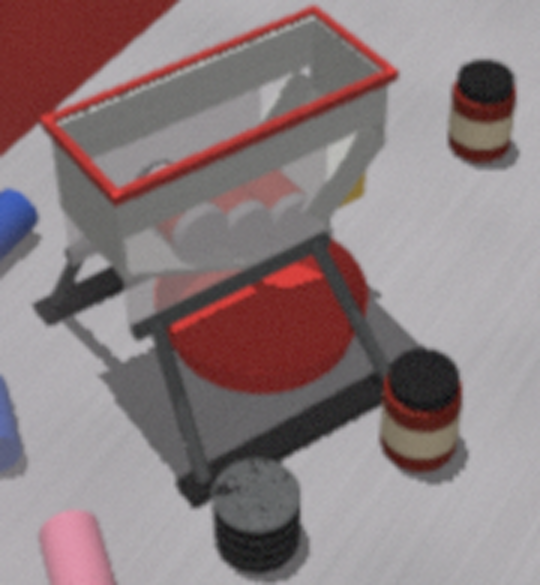

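```bash
python3 - <<'E'
from h import *
for n in('scene','side'):
    f=np.load(n+'0.npz');p,d=f['p'],f['d']
    I=ctrl.camera_info(n);K=np.array(I['intrinsics']);T=np.array(I['pose'])
    v,u=np.mgrid[:384,:512]; c=np.stack([(u-K[0,2])/K[0,0]*d,(v-K[1,2])/K[1,1]*d,d],-1)
    W=c@T[:3,:3].T+T[:3,3]; h=cv2.cvtColor(p,cv2.COLOR_RGB2HSV)
    box=np.zeros(d.shape,bool); box[125:260,180:320]=1
    red=((h[...,0]<8)|(h[...,0]>172))&(h[...,1]>120)
    m=box&red&(d>0)&(abs(W[...,2]-.297)<.012)
    q=W[m][:,:2].astype(np.float32); r=cv2.minAreaRect(q); print(n,m.sum(),r,cv2.boxPoints(r).round(3).tolist(),np.median(W[m][:,2]))
    for nm,lo,hi in(('tray',.03,.06),):
        m=red&(d>0)&(W[...,2]>lo)&(W[...,2]<hi)&(W[...,0]<.9); q=W[m][:,:2].astype(np.float32);print(nm,m.sum(),cv2.minEnclosingCircle(q))
E
```

```text
scene 835 ((0.5859203934669495, 0.03740009665489197), (0.2728445529937744, 0.11919443309307098), 66.4686279296875) [[0.47699999809265137, -0.06400000303983688], [0.5860000252723694, -0.11100000143051147], [0.6949999928474426, 0.13899999856948853], [0.5860000252723694, 0.1860000044107437]] 0.2969530834616283
tray 138 ((0.389357328414917, -0.5233409404754639), 0.6507106423377991)
side 847 ((0.5873916149139404, 0.04210925102233887), (0.2757580876350403, 0.12471994012594223), 66.84225463867188) [[0.47600001096725464, -0.05999999865889549], [0.5910000205039978, -0.10899999737739563], [0.6990000009536743, 0.14399999380111694], [0.5839999914169312, 0.19300000369548798]] 0.29721963480801317
tray 557 ((0.44048869609832764, -0.572104811668396), 0.6981049180030823)
```

{"op": "servo_tool", "data": {"steps": [[0.03,0.02,0.03,-0.12],[0.06,0.04,0.06,-0.24],[0.09,0.06,0.09,-0.36],[0.12,0.08,0.12,-0.48],[0.15,0.1,0.15,-0.6]]}}

```text
clock: 0.52
position: [0.377, -0.4307, 0.4363]
tool_rot: [-179.9, 0.0, -9.8]
ft_force: [-0.2, -1.0, -0.5]
grip_width: 1.001
```

{"op": "servo_tool", "data": {"steps": [[0.04,0.0,0.01,-0.11],[0.08,0.0,0.01,-0.22],[0.12,0.0,0.02,-0.33],[0.16,0.0,0.02,-0.44],[0.2,0.0,0.02,-0.55]]}}

```text
clock: 0.93
position: [0.579, -0.4301, 0.4566]
tool_rot: [-179.9, -0.0, -41.6]
ft_force: [0.9, -1.1, 0.2]
grip_width: 1.003
```

```bash
python3 -c "
from h import *
s=ctrl.sense();print(s['joints'].round(1),s['position'],s['tool_rot'])"
```

```text
[-46.1  25.7  55.3   0.1  98.9  85.6] [ 0.57900685 -0.43014834  0.45664992] [-1.79881545e+02 -3.52995869e-02 -4.15865607e+01]
```

{"op": "servo_tool", "data": {"steps": [[0.03,-0.02,0.0,-0.02],[0.06,-0.04,0.0,-0.02],[0.09,-0.06,0.0,-0.02],[0.12,-0.08,0.0,-0.02],[0.15,-0.1,0.0,-0.02]]}}

```text
clock: 1.35
position: [0.7031, -0.5113, 0.434]
tool_rot: [-179.7, -0.5, -42.7]
ft_force: [1.0, -1.5, 0.5]
grip_width: 1.001
```

```bash
python3 -c "
from h import *
s=ctrl.sense();print(s['joints'].round(1),s['position'],s['tool_rot'])"
```

```text
[-43.9  52.4  17.    0.3 110.   88.9] [ 0.70310727 -0.51133971  0.43397211] [-179.71129833   -0.53340035  -42.73268027]
```

```bash
python3 -c "
from h import *
s=ctrl.sense();print(s['joints'],s['joint_velocities'])"
```

```text
[-43.90027824  52.39426777  17.0457644    0.31879822 110.03227547
  88.94164182] [  2.00682843  15.99013903  -0.2212447    1.7142421  -17.89340665
   2.55853105]
```

{"op": "servo_tool", "data": {"steps": [[0.03,-0.03,0.03,0],[0.06,-0.06,0.06,0],[0.09,-0.09,0.09,0],[0.12,-0.12,0.12,0],[0.15,-0.15,0.15,0]]}}

```text
clock: 1.77
position: [0.6876, -0.5209, 0.4694]
tool_rot: [-179.6, -2.6, -42.8]
ft_force: [0.3, -0.5, 0.0]
grip_width: 0.997
```

```bash
python3 -c "
from h import *
s=ctrl.sense();print(s['joints'],s['joint_velocities'],s['position'],s['tool_rot'])"
```

```text
[-45.15497168  50.01918035  17.0557616    0.58206665 110.30895536
  87.82411629] [-2.09315959 -2.76379428 -0.04810659  0.00654171  3.15556529 -2.14706416] [ 0.68759165 -0.52093109  0.46941683] [-179.56316474   -2.63553551  -42.77464559]
```

{"op": "servo_tool", "data": {"steps": [[0.5,-0.47,0.1,0],[0.5,-0.47,0.1,0],[0.5,-0.47,0.1,0],[0.5,-0.47,0.1,0],[0.5,-0.47,0.1,0]]}}

```text
clock: 2.18
position: [0.6984, -0.5511, 0.4251]
tool_rot: [-179.4, -4.3, -42.8]
ft_force: [-0.3, 0.2, -0.7]
grip_width: 0.998
```

```bash
python3 -c "
from h import *
s=ctrl.sense();print(s['joints'],s['joint_velocities'],s['position'],s['tool_rot'])"
```

```text
[-46.11631342  52.99017     17.11183151   0.85698383 105.59684478
  86.92368331] [-1.79907896  5.92713648 -0.069829    0.22950687 -5.45601897 -1.90287085] [ 0.69842396 -0.55110328  0.42513616] [-179.42440543   -4.33993313  -42.80039129]
```

{"op": "servo_tool", "data": {"steps": [[0.5,-0.39,0.33,-0.02],[0.5,-0.39,0.33,-0.02],[0.5,-0.39,0.33,-0.02],[0.5,-0.39,0.33,-0.02],[0.5,-0.39,0.33,-0.02]]}}

```text
clock: 2.6
position: [0.6996, -0.5499, 0.445]
tool_rot: [-179.2, -6.2, -43.9]
ft_force: [-0.4, 0.2, -0.1]
grip_width: 1.005
```

{"op": "servo_tool", "data": {"steps": [[0.5,-0.39,0.33,-0.02],[0.5,-0.39,0.33,-0.02],[0.5,-0.39,0.33,-0.02],[0.5,-0.39,0.33,-0.02],[0.5,-0.39,0.33,-0.02]]}}

```text
clock: 3.02
position: [0.7013, -0.5509, 0.4586]
tool_rot: [-179.0, -8.0, -45.1]
ft_force: [0.2, -0.4, 0.8]
grip_width: 1.002
```

```bash
python3 -c "
from h import *
s=ctrl.sense();print(s['joints'],s['joint_velocities'],s['position'],s['tool_rot'])"
```

```text
[-46.04774901  50.86541737  17.11145205   1.13574526 104.01769128
  89.34688175] [-0.06088984 -1.27613111  0.20197308  0.01967938  1.49376561  0.11833836] [ 0.70133838 -0.55088615  0.45861512] [-179.02870434   -8.01958712  -45.11049991]
```

{"op": "servo_tool", "data": {"steps": [[0.5,-0.39,0.33,0],[0.5,-0.39,0.33,0],[0.5,-0.39,0.33,0],[0.5,-0.39,0.33,0],[0.5,-0.39,0.33,0]]}}

```text
clock: 3.43
position: [0.7038, -0.5522, 0.4706]
tool_rot: [-178.8, -9.8, -45.1]
ft_force: [-0.5, 0.2, 0.1]
grip_width: 0.996
```

{"op": "servo_tool", "data": {"steps": [[0.5,-0.39,0.33,0],[0.5,-0.39,0.33,0],[0.5,-0.39,0.33,0],[0.5,-0.39,0.33,0],[0.5,-0.39,0.33,0]]}}

```text
clock: 3.85
position: [0.7068, -0.554, 0.4809]
tool_rot: [-178.6, -11.6, -45.2]
ft_force: [0.1, -0.6, -0.2]
grip_width: 0.998
```

{"op": "servo_tool", "data": {"steps": [[0.5,-0.39,0.33,0],[0.5,-0.39,0.33,0],[0.5,-0.39,0.33,0],[0.5,-0.39,0.33,0],[0.5,-0.39,0.33,0]]}}

```text
clock: 4.27
position: [0.7104, -0.5564, 0.4895]
tool_rot: [-178.3, -13.4, -45.2]
ft_force: [0.2, 0.1, 0.1]
grip_width: 0.999
```

```bash
python3 -c "
from h import *
s=ctrl.sense();print(s['joints'],s['joint_velocities'],s['position'],s['tool_rot'])"
```

```text
[-46.08332337  49.0595709   17.11621936   1.87713285 100.41791154
  89.51674903] [ 0.00964725 -0.57012433  0.05696468  0.09929139  0.77946301 -0.01108567] [ 0.71036498 -0.55641837  0.4895386 ] [-178.34995726  -13.42592775  -45.23783848]
```

{"op": "servo_tool", "data": {"steps": [[0.45,-0.47,0.33,0],[0.45,-0.47,0.33,0],[0.45,-0.47,0.33,0],[0.45,-0.47,0.33,0],[0.45,-0.47,0.33,0]]}}

```text
clock: 4.68
position: [0.7009, -0.5769, 0.4958]
tool_rot: [-178.2, -15.2, -45.3]
ft_force: [-0.1, -0.4, -0.6]
grip_width: 0.998
```

{"op": "servo_tool", "data": {"steps": [[0.5,-0.39,0.33,0],[0.5,-0.39,0.33,0],[0.5,-0.39,0.33,0],[0.5,-0.39,0.33,0],[0.5,-0.39,0.33,0]]}}

```text
clock: 5.1
position: [0.7083, -0.5764, 0.5026]
tool_rot: [-177.9, -17.1, -45.4]
ft_force: [0.9, -0.2, 0.9]
grip_width: 0.998
```

{"op": "servo_tool", "data": {"steps": [[0.5,-0.39,0.33,0],[0.5,-0.39,0.33,0],[0.5,-0.39,0.33,0],[0.5,-0.39,0.33,0],[0.5,-0.39,0.33,0]]}}

```text
clock: 5.52
position: [0.7148, -0.5777, 0.5082]
tool_rot: [-177.7, -18.9, -45.4]
ft_force: [0.0, -0.2, -0.1]
grip_width: 1.002
```

{"op": "servo_tool", "data": {"steps": [[0.5,-0.39,0.33,0],[0.5,-0.39,0.33,0],[0.5,-0.39,0.33,0],[0.5,-0.39,0.33,0],[0.5,-0.39,0.33,0]]}}

```text
clock: 5.93
position: [0.7212, -0.5796, 0.5133]
tool_rot: [-177.5, -20.7, -45.5]
ft_force: [0.2, -0.8, -1.2]
grip_width: 1.001
```

```bash
python3 -c "
from h import *
s=ctrl.sense();print(s['joints'],s['joint_velocities'],s['position'],s['tool_rot'])"
```

```text
[-46.90679086  48.06535298  17.11601752   2.99701689  94.18061795
  88.90797213] [ 0.29291395 -0.11904346 -0.01901717 -0.10736894  0.01525638  0.32932908] [ 0.72120023 -0.57955871  0.51331186] [-177.50474862  -20.69501531  -45.50756121]
```

{"op": "servo_tool", "data": {"steps": [[0.5,-0.41,0.36,0],[0.5,-0.41,0.36,0],[0.5,-0.41,0.36,0],[0.5,-0.41,0.36,0],[0.5,-0.41,0.36,0]]}}

```text
clock: 6.35
position: [0.7236, -0.5834, 0.5224]
tool_rot: [-177.3, -22.6, -45.6]
ft_force: [0.4, -0.4, -0.2]
grip_width: 1.002
```

{"op": "servo_tool", "data": {"steps": [[0.5,-0.41,0.36,0],[0.5,-0.41,0.36,0],[0.5,-0.41,0.36,0],[0.5,-0.41,0.36,0],[0.5,-0.41,0.36,0]]}}

```text
clock: 6.77
position: [0.7268, -0.5874, 0.53]
tool_rot: [-177.0, -24.4, -45.7]
ft_force: [0.4, -0.0, 0.7]
grip_width: 1.002
```

{"op": "servo_tool", "data": {"steps": [[0.5,-0.41,0.36,0],[0.5,-0.41,0.36,0],[0.5,-0.41,0.36,0],[0.5,-0.41,0.36,0],[0.5,-0.41,0.36,0]]}}

```text
clock: 7.18
position: [0.7304, -0.5914, 0.5368]
tool_rot: [-176.8, -26.2, -45.8]
ft_force: [1.0, -0.5, -0.5]
grip_width: 0.999
```

{"op": "servo_tool", "data": {"steps": [[0.5,-0.41,0.36,0],[0.5,-0.41,0.36,0],[0.5,-0.41,0.36,0],[0.5,-0.41,0.36,0],[0.5,-0.41,0.36,0]]}}

```text
clock: 7.6
position: [0.7343, -0.5956, 0.5429]
tool_rot: [-176.5, -28.0, -45.9]
ft_force: [-0.2, -0.7, -0.0]
grip_width: 1.002
```

{"op": "servo_tool", "data": {"steps": [[0.5,-0.41,0.36,0],[0.5,-0.41,0.36,0],[0.5,-0.41,0.36,0],[0.5,-0.41,0.36,0],[0.5,-0.41,0.36,0]]}}

```text
clock: 8.02
position: [0.7386, -0.5999, 0.5485]
tool_rot: [-176.3, -29.8, -46.1]
ft_force: [-0.3, 0.1, 0.1]
grip_width: 1.003
```

{"op": "servo_tool", "data": {"steps": [[0.5,-0.41,0.36,0],[0.5,-0.41,0.36,0],[0.5,-0.41,0.36,0],[0.5,-0.41,0.36,0],[0.5,-0.41,0.36,0]]}}

```text
clock: 8.43
position: [0.7431, -0.6042, 0.5536]
tool_rot: [-176.0, -31.7, -46.2]
ft_force: [-0.7, -0.1, 1.3]
grip_width: 1.0
```

{"op": "servo_tool", "data": {"steps": [[0.5,-0.41,0.36,0],[0.5,-0.41,0.36,0],[0.5,-0.41,0.36,0],[0.5,-0.41,0.36,0],[0.5,-0.41,0.36,0]]}}

```text
clock: 8.85
position: [0.7477, -0.6085, 0.5585]
tool_rot: [-175.8, -33.5, -46.4]
ft_force: [0.0, 0.8, -0.0]
grip_width: 1.002
```

```bash
python3 -c "
from h import *
s=ctrl.sense();print(s['joints'],s['joint_velocities'],s['position'],s['tool_rot'])"
```

```text
[-47.40614248  46.69088763  17.11584783   4.85588528  82.82448492
  88.51376169] [-0.05869379 -0.10825778 -0.07558081  0.12768176 -0.08290555 -0.18627281] [ 0.74768353 -0.6085094   0.55847023] [-175.76018339  -33.46370578  -46.35707231]
```

```bash
cat >> h.py <<'E'
from scipy.spatial.transform import Rotation as Ro
PSI=np.deg2rad(66.65); HX=np.array([np.cos(PSI),np.sin(PSI),0]); HY=np.array([-np.sin(PSI),np.cos(PSI),0]); C=np.array([.5866,.0395,0])
def loc(p): q=np.asarray(p)-C; return np.array([q@HX,q@HY,q[2]])
def glob(l): return C+HX*l[0]+HY*l[1]+np.array([0,0,l[2]])
def tool(s=None):
    s=s or ctrl.sense(); return np.array(s['position']),Ro.from_euler('xyz',s['tool_rot'],degrees=True).as_matrix()
E
python3 - <<'E'
from h import *
p,R=tool(); print(R.round(3)); z=R[:,2];y=R[:,1]
print('z az',np.degrees(np.arctan2(z[1],z[0])),'tilt',np.degrees(np.arccos(-z[2])),'y az',np.degrees(np.arctan2(y[1],y[0])))
ya=np.degrees(np.arctan2(y[1],y[0])); dy=(66.65-90-ya)%360; print('yaw needed',dy)
dR=Ro.from_euler('z',dy,degrees=True).as_matrix(); R2=dR@R; print('z in hopper', R2[:,2]@HX,R2[:,2]@HY,R2[2,2],'y',R2[:,1]@HX,R2[:,1]@HY,R2[2,1])
G=glob([-.141,0,.134]); T=G-.045*R2[:,2]; print('G',G,'TCP grasp',T,'TCP pre',T-.13*R2[:,2])
E
```

```text
[[ 0.576 -0.694  0.433]
 [-0.604 -0.718 -0.347]
 [ 0.551 -0.062 -0.832]]
z az -38.69985800200865 tilt 33.700191913652404 y az -134.0162274392931
yaw needed 110.6662274392931
z in hopper 0.5524604096455994 0.05140940346311839 -0.8319522636604715 y 3.081636558033704e-18 -0.9980962201011311 -0.061676052239378554
G [ 0.53071509 -0.08995222  0.134     ] TCP grasp [ 0.52298558 -0.11369379  0.17143785] TCP pre [ 0.50065588 -0.18228053  0.27959165]
```

{"op": "servo_tool", "data": {"steps": [[-0.03,0.03,0,0.12],[-0.06,0.06,0,0.24],[-0.09,0.09,0,0.36],[-0.11,0.12,0,0.48],[-0.13,0.15,0,0.6]]}}

```text
clock: 9.27
position: [0.6217, -0.4655, 0.5585]
tool_rot: [-175.8, -33.5, -13.4]
ft_force: [0.4, 0.8, 0.5]
grip_width: 0.999
```

{"op": "servo_tool", "data": {"steps": [[-0.02,0.03,-0.01,0.12],[-0.04,0.06,-0.02,0.24],[-0.06,0.09,-0.03,0.36],[-0.08,0.12,-0.04,0.48],[-0.1,0.15,-0.05,0.6]]}}

```text
clock: 9.68
position: [0.5203, -0.3139, 0.5085]
tool_rot: [-175.8, -33.5, 21.3]
ft_force: [-0.5, -0.5, -1.0]
grip_width: 1.002
```

```bash
python3 - <<'E'
from h import *
s=ctrl.sense();print(s['joints'].round(1),s['position'],s['tool_rot'])
d=np.load('scene0.npz')['d']
for n,u,v in(('jara',327,130),('jarb',304,258),('lids',258,297),('skid',270,255),('skidend',300,240)): print(n,world('scene',d,u,v).round(3), loc(world('scene',d,u,v)[:3]).round(3))
E
```

```text
[-55.9   2.5  82.2  33.6  91.6  13.6] [ 0.5202605  -0.31390708  0.5085078 ] [-175.82378929  -33.54641148   21.32718928]
jara [ 0.514 -0.343  0.096  1.   ] [-0.38  -0.085  0.096]
jarb [0.382 0.051 0.091 1.   ] [-0.071  0.192  0.091]
lids [0.442 0.21  0.059 1.   ] [0.099 0.201 0.059]
skid [0.476 0.079 0.014 1.   ] [-0.007  0.117  0.014]
skidend [ 0.419 -0.009  0.011  1.   ] [-0.111  0.134  0.011]
```

{"op": "servo_tool", "data": {"steps": [[0,0.01,-0.02,0.12],[0,0.02,-0.04,0.24],[-0.01,0.03,-0.06,0.36],[-0.01,0.05,-0.08,0.48],[-0.02,0.06,-0.1,0.6]]}}

```text
clock: 10.1
position: [0.5003, -0.2526, 0.4081]
tool_rot: [-175.9, -33.6, 56.1]
ft_force: [0.3, 0.6, 0.1]
grip_width: 1.001
```

{"op": "servo_tool", "data": {"steps": [[0,0.01,-0.03,0.1],[0,0.03,-0.06,0.15],[0,0.05,-0.09,0.16],[0,0.06,-0.1,0.16],[0,0.06,-0.11,0.16]]}}

```text
clock: 10.52
position: [0.5, -0.1905, 0.2973]
tool_rot: [-175.7, -33.7, 65.3]
ft_force: [0.6, -0.4, 0.3]
grip_width: 1.005
```

```bash
python3 - <<'E'
from h import *
s=ctrl.sense();print(s['joints'].round(1),s['position'],s['tool_rot'])
for n in('wrist','side'): grab(n,n+'1')
i=ctrl.camera_info('wrist'); print(np.round(i['intrinsics'],1).tolist(),np.round(i['hand_eye'],3).tolist())
E
```

```text
[-47.2  11.3  96.7  28.8  90.5 -28.3] [ 0.49996684 -0.19046713  0.29726939] [-175.73411502  -33.66241415   65.2768821 ]
[[297.3, 0.0, 255.1], [0.0, 297.3, 194.0], [0.0, 0.0, 1.0]] [[-0.001, -0.961, -0.275, 0.071], [1.0, -0.001, -0.0, 0.001], [-0.0, -0.275, 0.961, -0.083], [0.0, 0.0, 0.0, 1.0]]
```

View pics/wrist1.png

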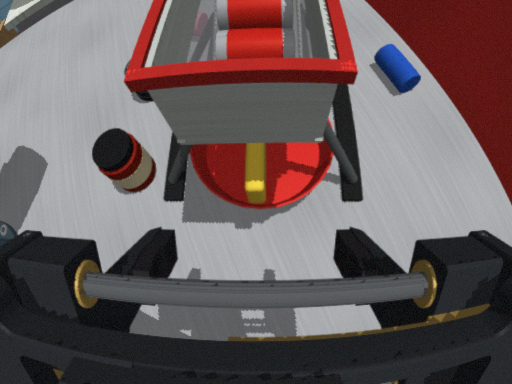

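View pics/side1.png

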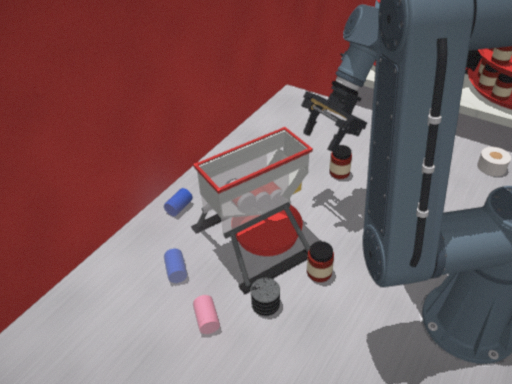

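```bash
cat >> h.py <<'E'
def wcloud(d,s):
    i=ctrl.camera_info('wrist');K=np.array(i['intrinsics']);H=np.array(i['hand_eye'])
    p,R=tool(s); v,u=np.mgrid[:384,:512]; a=(u-K[0,2])/K[0,0];b=(v-K[1,2])/K[1,1];r=np.hypot(a,b)+1e-9
    t=np.tan(np.minimum(r,1.5)); c=np.stack([a/r*t*d,b/r*t*d,d],-1)
    c=c@H[:3,:3].T+H[:3,3]; return c@R.T+p
E
python3 - <<'E'
from h import *
s=ctrl.sense(); f=np.load('wrist1.npz');p,d=f['p'],f['d']; W=wcloud(d,s); L=(W-C)@np.stack([HX,HY,[0,0,1]]).T
h=cv2.cvtColor(p,cv2.COLOR_RGB2HSV); y=(h[...,0]>18)&(h[...,0]<35)&(h[...,1]>150)&(d>0); y[:130]=0;y[215:]=0;y[:,:230]=0;y[:,285:]=0
v,u=np.nonzero(y);print(len(u),u.min(),u.max(),v.min(),v.max())
q=L[y]
print('pctl',np.percentile(q,[1,5,50,95,99],axis=0).round(4).tolist())
top=q[q[:,2]>.15]; print('top',len(top),np.percentile(top,[2,50,98],axis=0).round(4).tolist(), 'slope',np.polyfit(top[:,0],top[:,1],1))
for nm,(a,b) in dict(rimL=(140,80),rimR=(350,75),front=(245,110),frontlow=(245,135),tray=(250,205)).items(): print(nm,L[b,a].round(3))
red=((h[...,0]<8)|(h[...,0]>172))&(h[...,1]>120)&(d>0)
m=red&(abs(L[...,2]-.297)<.01)&(abs(L[...,0])<.2); q=L[m]; print('rim',m.sum(),q.min(0),q.max(0))
fr=q[q[:,0]<-.125]; print(np.percentile(fr[:,1],[1,99]),np.polyfit(fr[:,1],fr[:,0],1))
E
```

```text
1110 245 264 143 202
pctl [[-0.1517, -0.0111, 0.1241], [-0.1514, -0.0104, 0.1323], [-0.1335, -0.003, 0.1566], [-0.1068, 0.0049, 0.158], [-0.1041, 0.006, 0.1586]]
top 956 [[-0.1511, -0.0111, 0.1526], [-0.1296, -0.003, 0.1567], [-0.1045, 0.0058, 0.1583]] slope [ 0.0039479  -0.00238958]
rimL [-0.137  0.048  0.297]
rimR [-0.138 -0.058  0.295]
front [-0.134 -0.003  0.258]
frontlow [-0.133 -0.     0.226]
tray [-0.132  0.01   0.041]
rim 7347 [-0.13987044 -0.06144706  0.28737147] [-0.06356223  0.05738247  0.29986623]
[-0.05987278  0.05545387] [ 0.00276174 -0.13553965]
```

```bash
cat >> h.py <<'E'
def plan(l,dyaw=0):
    p,R=tool(); R2=Ro.from_euler('z',dyaw).as_matrix()@R
    return glob(l)-.045*R2[:,2]-p, [loc(p+.045*R[:,2]).round(4).tolist(), (R[:,2]@HX).round(3),(R[:,2]@HY).round(3),(R[:,1]@HX).round(3)]
E
python3 - <<'E'
from h import *
for l in([-.182,-.0045,.185],[-.146,-.0025,.131]): print(plan(l,-.017))
E
```

```text
(array([ 0.01055834,  0.03950834, -0.07553447]), [[-0.2225, -0.01, 0.2605], np.float64(0.553), np.float64(0.059), np.float64(0.016)])
(array([ 0.02299062,  0.07335267, -0.12953447]), [[-0.2225, -0.01, 0.2605], np.float64(0.553), np.float64(0.059), np.float64(0.016)])
```

{"op": "servo_tool", "data": {"steps": [[0.004,0.01,-0.02,-0.008],[0.007,0.022,-0.042,-0.017],[0.01,0.035,-0.067,-0.017],[0.012,0.047,-0.09,-0.017],[0.013,0.05,-0.094,-0.017]]}}

```text
clock: 11.03
position: [0.5127, -0.1421, 0.2024]
tool_rot: [-175.7, -33.6, 64.2]
ft_force: [0.4, 0.5, 0.6]
grip_width: 1.0
```

```bash
python3 - <<'E'
from h import *
grab('wrist','wrist2'); s=ctrl.sense(); print(plan([-.146,-.0025,.131]),s['ft_force'])
f=np.load('wrist2.npz');p,d=f['p'],f['d']; W=wcloud(d,s); L=(W-C)@np.stack([HX,HY,[0,0,1]]).T
h=cv2.cvtColor(p,cv2.COLOR_RGB2HSV); y=(h[...,0]>18)&(h[...,0]<35)&(h[...,1]>150)&(d>0); y[:100]=0;y[260:]=0;y[:,:220]=0;y[:,295:]=0
print(y.sum(),np.percentile(L[y],[1,5,50,95,99],axis=0).round(4).tolist())
E
```

```text
(array([ 0.01012824,  0.02299539, -0.03494956]), [[-0.1711, -0.0023, 0.1659], np.float64(0.555), np.float64(0.051), np.float64(-0.001)]) [-0.25999347  0.25327748 -0.05824729]
2798 [[-0.1489, -0.0101, 0.1238], [-0.1487, -0.0094, 0.1373], [-0.1297, -0.002, 0.1571], [-0.1042, 0.0061, 0.1584], [-0.1017, 0.007, 0.1588]]
```

View pics/wrist2.png

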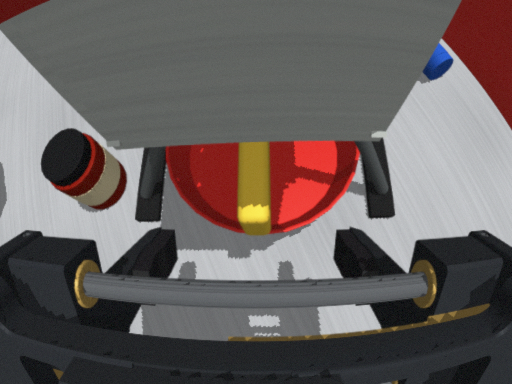

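{"op": "servo_tool", "data": {"steps": [[0.003,0.008,-0.01,0],[0.006,0.016,-0.02,0],[0.01,0.025,-0.034,0],[0.01,0.025,-0.034,0]]}}

```text
clock: 11.42
position: [0.523, -0.116, 0.168]
tool_rot: [-175.6, -33.7, 64.2]
ft_force: [-1.3, 0.0, -0.7]
grip_width: 1.002
```

{"op": "servo_tool", "data": {"steps": [[0,0,0,0],[0,0,0,0],[0,0,0,0],[0,0,0,0],[0,0,0,0]], "hand": 1, "squeeze": 25}}

```text
clock: 11.83
position: [0.5232, -0.1166, 0.1686]
tool_rot: [-175.7, -33.6, 64.2]
ft_force: [0.4, 0.7, 0.2]
grip_width: 0.643
```

```bash
python3 - <<'E'
from h import *
print(plan([-.144,-.0015,.132])[1],ctrl.sense()['torque']); grab('wrist','wrist3')
E
```

```text
[[-0.1435, -0.0013, 0.1312], np.float64(0.555), np.float64(0.052), np.float64(-0.001)] [-0.23782283  0.06743841  0.00187192]
```

View pics/wrist3.png

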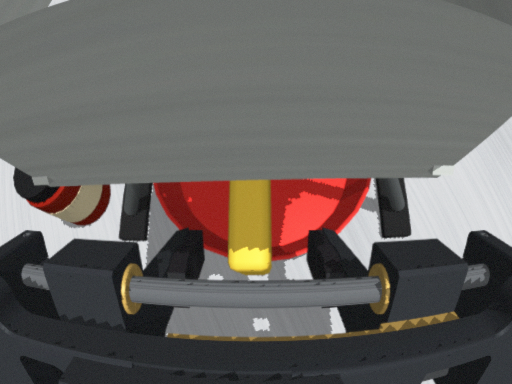

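{"op": "servo_tool", "data": {"steps": [[0,0,0,0],[0,0,0,0],[0,0,0,0],[0,0,0,0],[0,0,0,0]], "squeeze": 15}}

```text
clock: 12.3
position: [0.5227, -0.1162, 0.1684]
tool_rot: [-175.6, -33.7, 64.2]
ft_force: [-10.7, 2.7, 3.8]
grip_width: 0.22
```

{"op": "servo_tool", "data": {"steps": [[0,0,0,0],[0,0,0,0],[0,0,0,0]], "squeeze": 25}}

```text
clock: 12.55
position: [0.5225, -0.1162, 0.1684]
tool_rot: [-175.5, -33.7, 64.2]
ft_force: [-3.9, -0.2, 3.4]
grip_width: 0.213
```

```bash
python3 - <<'E'
from h import *
print(plan([-.144,-.0015,.132])[1],ctrl.sense()['torque']); grab('wrist','wrist4')
E
```

```text
[[-0.1433, -0.0005, 0.131], np.float64(0.555), np.float64(0.054), np.float64(0.0)] [-0.23762212 -0.11756783  0.22463585]
```

View pics/wrist4.png

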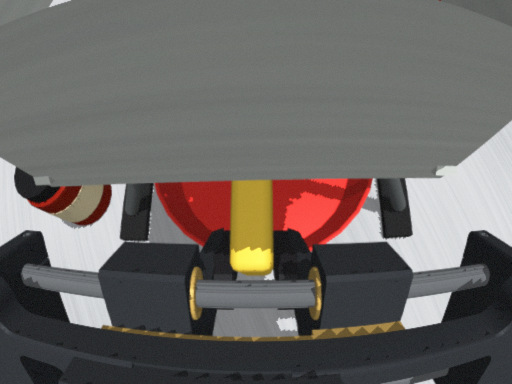

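{"op": "servo_tool", "data": {"steps": [[-0.002,-0.0045,0,0],[-0.005,-0.0115,0,0],[-0.0085,-0.0197,0,0],[-0.0125,-0.029,0,0],[-0.016,-0.037,0,0]]}}

```text
clock: 13.02
position: [0.5068, -0.1524, 0.1683]
tool_rot: [-175.5, -33.8, 64.2]
ft_force: [2.1, 7.1, -0.9]
grip_width: 0.207
```

```bash
python3 - <<'E'
from h import *
print(plan([-.144,-.0015,.132])[1],ctrl.sense()['ft_force'])
E
```

```text
[[-0.1828, -0.0004, 0.1311], np.float64(0.557), np.float64(0.054), np.float64(0.0)] [ 2.08531211  7.08768142 -0.92707672]
```

{"op": "servo_tool", "data": {"steps": [[-0.004,-0.0092,0,0],[-0.008,-0.0184,0,0],[-0.012,-0.0275,0,0],[-0.0145,-0.0335,0,0],[-0.015,-0.035,0,0]]}}

```text
clock: 13.43
position: [0.4916, -0.1875, 0.1682]
tool_rot: [-175.5, -33.9, 64.1]
ft_force: [0.3, 6.0, 0.5]
grip_width: 0.213
```

```bash
python3 - <<'E'
from h import *
print(plan([-.144,-.0015,.132])[1],ctrl.sense()['ft_force']); grab('wrist','wrist5');grab('side','side5')
E
```

```text
[[-0.2209, -0.0003, 0.131], np.float64(0.559), np.float64(0.054), np.float64(0.0)] [0.34660385 5.99249508 0.54849654]
```

View pics/wrist5.png

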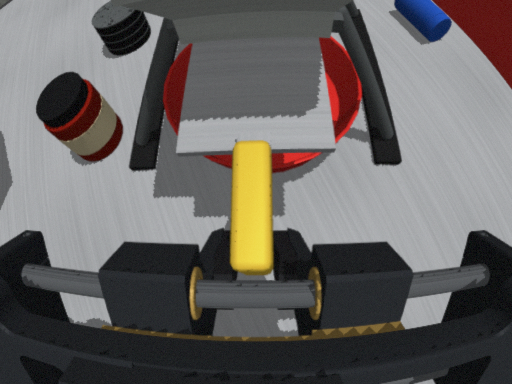

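View pics/side5.png

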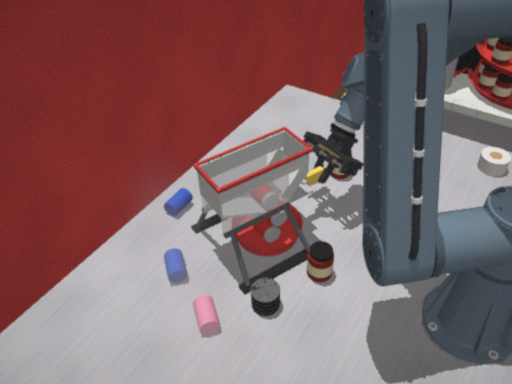

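{"op": "servo_tool", "data": {"steps": [[-0.0005,-0.001,0,0],[-0.001,-0.002,0,0],[-0.001,-0.0025,0,0],[-0.001,-0.0025,0,0],[-0.001,-0.0025,0,0]]}}

```text
clock: 13.95
position: [0.4908, -0.1895, 0.1683]
tool_rot: [-175.5, -33.9, 64.2]
ft_force: [0.4, 5.4, 0.5]
grip_width: 0.205
```

{"op": "servo_tool", "data": {"steps": [[0,0,0,0],[0,0,0,0],[0,0,0,0],[0,0,0,0],[0,0,0,0]]}}

```text
clock: 14.37
position: [0.4908, -0.1895, 0.1683]
tool_rot: [-175.5, -33.9, 64.2]
ft_force: [-0.7, 4.1, 0.6]
grip_width: 0.206
```

{"op": "servo_tool", "data": {"steps": [[0,0,0,0],[0,0,0,0],[0,0,0,0],[0,0,0,0],[0,0,0,0]]}}

```text
clock: 14.78
position: [0.4908, -0.1895, 0.1683]
tool_rot: [-175.5, -33.9, 64.2]
ft_force: [-0.9, 4.0, 0.7]
grip_width: 0.211
```

```bash
python3 - <<'E'
from h import *
print(plan([-.144,-.0015,.132])[1],ctrl.sense()['ft_force']); 
for n in('scene','side'):
    p,d=grab(n,n+'6'); cv2.imwrite(f'pics/{n}6c.png',cv2.resize(p[125:290,180:350,::-1],None,fx=3,fy=3,interpolation=2))
E
```

```text
[[-0.223, -0.0004, 0.131], np.float64(0.558), np.float64(0.054), np.float64(0.001)] [-0.94289165  3.96550629  0.72999056]
```

View pics/scene6c.png

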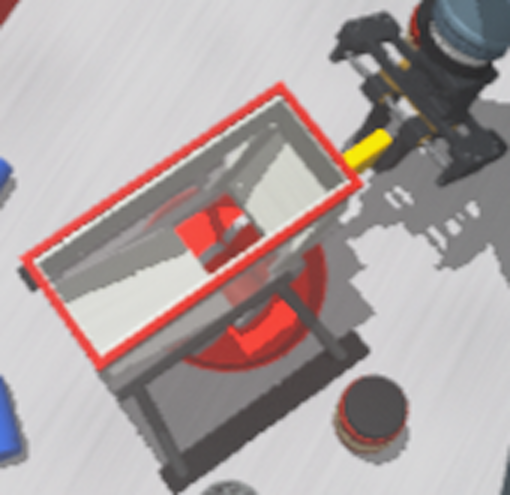

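View pics/side6c.png

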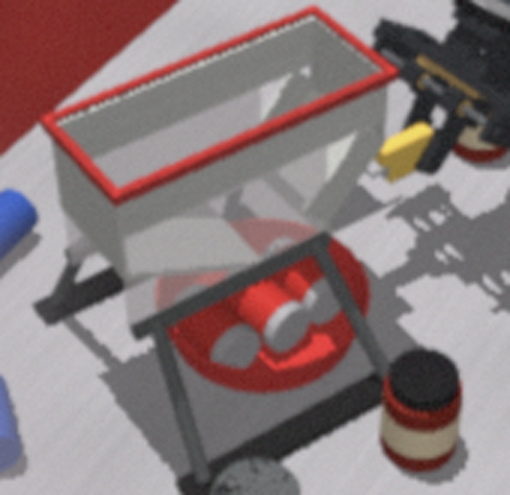

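```bash
python3 - <<'E'
from h import *
f=np.load('side6.npz');p,d=f['p'],f['d']
cv2.imwrite('pics/s6z.png',cv2.resize(p[195:260,225:310,::-1],None,fx=8,fy=8,interpolation=2))
for x,y in((235,345),(262,305),(285,325),(300,285),(325,305),(300,350)):
    u,v=180+x//3,125+y//3; print((x,y),loc(world('side',d,u,v)[:3]).round(3))
f=np.load('scene6.npz');p,d=f['p'],f['d']
for x,y in((190,235),(225,210),(230,245),(215,265),(240,285)):
    u,v=180+x//3,125+y//3; print('sc',(x,y),loc(world('scene',d,u,v)[:3]).round(3))
E
```

```text
(235, 345) [0.023 0.042 0.045]
(262, 305) [-0.021  0.021  0.056]
(285, 325) [-0.031  0.045  0.043]
(300, 285) [-0.069  0.017  0.048]
(325, 305) [-0.08   0.039  0.036]
(300, 350) [-0.043  0.052  0.008]
sc (190, 235) [-0.039 -0.069  0.006]
sc (225, 210) [-0.085 -0.067  0.009]
sc (230, 245) [0.181 0.296 1.37 ]
sc (215, 265) [-0.032 -0.015  0.057]
sc (240, 285) [-0.015  0.051  0.209]
```

View pics/s6z.png

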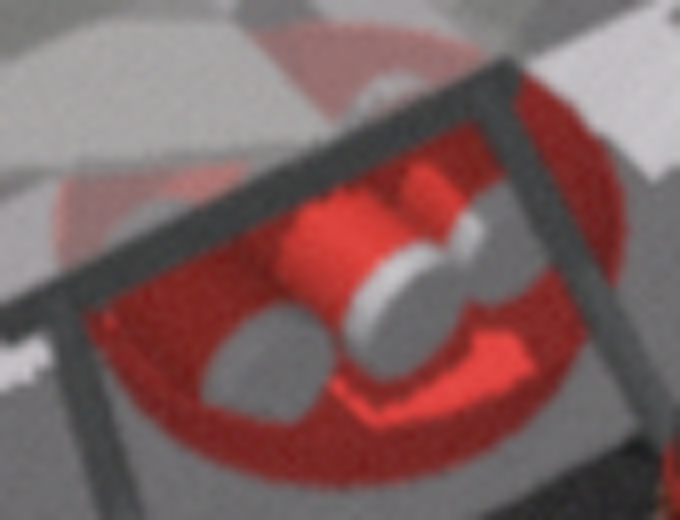

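{"op": "servo_tool", "data": {"steps": [[0.002,0.0045,0,0],[0.005,0.0115,0,0],[0.009,0.0208,0,0],[0.013,0.03,0,0],[0.017,0.0393,0,0]]}}

```text
clock: 15.3
position: [0.5073, -0.1513, 0.1684]
tool_rot: [-175.5, -33.7, 64.2]
ft_force: [-7.2, -3.4, 3.2]
grip_width: 0.213
```

{"op": "servo_tool", "data": {"steps": [[0.004,0.0092,0,0],[0.008,0.0184,0,0],[0.011,0.0255,0,0],[0.0125,0.029,0,0],[0.0135,0.0313,0,0]]}}

```text
clock: 15.72
position: [0.5206, -0.1207, 0.1685]
tool_rot: [-175.6, -33.5, 64.2]
ft_force: [-6.1, -3.1, 2.8]
grip_width: 0.212
```

```bash
python3 - <<'E'
from h import *
print(plan([-.138,-.0005,.131]),ctrl.sense()['ft_force'])
E
```

```text
(array([ 4.11114960e-03,  9.41882675e-03, -6.55146713e-05]), [[-0.1483, -0.0005, 0.1311], np.float64(0.554), np.float64(0.054), np.float64(0.001)]) [-6.14188735 -3.08850593  2.77732354]
```

{"op": "servo_tool", "data": {"steps": [[0.001,0.002,0,0],[0.002,0.004,0,0],[0.003,0.006,0,0],[0.0035,0.008,0,0],[0.004,0.009,0,0]]}}

```text
clock: 16.13
position: [0.5242, -0.1125, 0.1685]
tool_rot: [-175.6, -33.4, 64.3]
ft_force: [-6.7, -3.2, 2.7]
grip_width: 0.209
```

{"op": "servo_tool", "data": {"steps": [[0.0005,0.001,0,0],[0.0008,0.002,0,0],[0.0008,0.002,0,0]]}}

```text
clock: 16.38
position: [0.5246, -0.1114, 0.1686]
tool_rot: [-175.6, -33.3, 64.3]
ft_force: [-5.7, -2.4, 3.5]
grip_width: 0.21
```

```bash
python3 - <<'E'
from h import *
f=ctrl.sense()['ft_force']; print(plan([-.138,-.0005,.131]),f,f@HX)
E
```

```text
(array([ 1.62886520e-04,  2.58584153e-04, -6.79503571e-05]), [[-0.1383, -0.0005, 0.1311], np.float64(0.55), np.float64(0.054), np.float64(0.001)]) [-5.67858983 -2.40249556  3.50597088] -4.45642440021173
```

{"op": "servo_tool", "data": {"steps": [[0.0004,0.001,0,0],[0.0008,0.002,0,0],[0.0008,0.002,0,0]]}}

```text
clock: 16.63
position: [0.5248, -0.1111, 0.1687]
tool_rot: [-175.6, -33.1, 64.3]
ft_force: [-10.0, -6.3, 4.6]
grip_width: 0.208
```

{"op": "servo_tool", "data": {"steps": [[0.0004,0.001,0,0],[0.0008,0.002,0,0],[0.0008,0.002,0,0]]}}

```text
clock: 16.88
position: [0.5249, -0.1109, 0.1688]
tool_rot: [-175.6, -32.9, 64.4]
ft_force: [-11.5, -6.7, 5.0]
grip_width: 0.212
```

```bash
python3 - <<'E'
from h import *
f=ctrl.sense()['ft_force']; print(plan([-.138,-.0005,.131]),f,f@HX)
E
```

```text
(array([ 4.71836768e-05,  6.68389502e-05, -9.98892734e-05]), [[-0.1381, -0.0005, 0.1311], np.float64(0.543), np.float64(0.055), np.float64(0.002)]) [-11.49870183  -6.69287455   4.97423613] -10.702208050128686
```

{"op": "servo_tool", "data": {"steps": [[0.0006,0.0015,0,0],[0.0012,0.003,0,0],[0.0012,0.003,0,0]]}}

```text
clock: 17.13
position: [0.525, -0.1105, 0.1689]
tool_rot: [-175.7, -32.5, 64.5]
ft_force: [-15.9, -10.0, 6.9]
grip_width: 0.205
```

```bash
python3 - <<'E'
from h import *
s=ctrl.sense();f=s['ft_force']; print(plan([-.138,-.0005,.131]),f,f@HX,f@HY)
grab('wrist','wrist7'); p=np.load('wrist7.npz')['p'];d=np.load('wrist7.npz')['d']
W=wcloud(d,s); L=(W-C)@np.stack([HX,HY,[0,0,1]]).T
h=cv2.cvtColor(p,cv2.COLOR_RGB2HSV); y=(h[...,0]>18)&(h[...,0]<35)&(h[...,1]>150)&(d>0); y[:150]=0;y[285:]=0;y[:,:225]=0;y[:,285:]=0
print(y.sum(),np.percentile(L[y],[1,5,50,95,99],axis=0).round(4).tolist())
E
```

```text
(array([-1.17238114e-05, -8.83270557e-05, -1.02966285e-04]), [[-0.1379, -0.0005, 0.1311], np.float64(0.539), np.float64(0.055), np.float64(0.002)]) [-15.92698667 -10.0004844    6.87108148] -15.494064221083015 10.65891958637619
2673 [[-0.1436, -0.0097, 0.1271], [-0.1424, -0.009, 0.1532], [-0.131, -0.0012, 0.1563], [-0.1192, 0.0067, 0.1576], [-0.1181, 0.0078, 0.1581]]
```

View pics/wrist7.png

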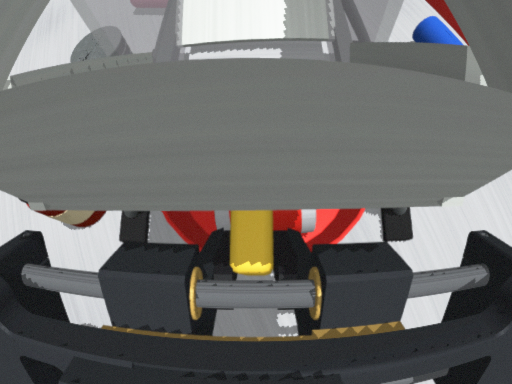

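{"op": "servo_tool", "data": {"steps": [[0,0,0,0],[0,0,0,0],[0,0,0,0],[0,0,0,0],[0,0,0,0]], "hand": 0}}

```text
clock: 17.6
position: [0.5251, -0.1104, 0.1689]
tool_rot: [-175.7, -32.5, 64.5]
ft_force: [-0.1, 0.5, 0.2]
grip_width: 0.566
```

{"op": "servo_tool", "data": {"steps": [[0,0,0,0],[0,0,0,0],[0,0,0,0],[0,0,0,0]]}}

```text
clock: 17.93
position: [0.5252, -0.1103, 0.1688]
tool_rot: [-175.7, -32.5, 64.5]
ft_force: [0.0, -1.1, -0.1]
grip_width: 0.866
```

```bash
python3 - <<'E'
from h import *
s=ctrl.sense();f=s['ft_force']; print(plan([-.20,-.004,.22]),f)
E
```

```text
(array([-0.02151874, -0.05862532,  0.08900709]), [[-0.1376, -0.0005, 0.131], np.float64(0.539), np.float64(0.055), np.float64(0.002)]) [ 0.02495882 -1.09951235 -0.06911763]
```

{"op": "servo_tool", "data": {"steps": [[-0.003,-0.008,0.012,0],[-0.008,-0.022,0.033,0],[-0.014,-0.036,0.054,0],[-0.019,-0.05,0.075,0],[-0.022,-0.06,0.09,0]]}}

```text
clock: 18.35
position: [0.5031, -0.1715, 0.2606]
tool_rot: [-175.8, -32.5, 64.5]
ft_force: [0.6, 0.1, -0.7]
grip_width: 1.0
```

{"op": "servo_tool", "data": {"steps": [[-0.007,-0.015,0.015,0],[-0.014,-0.03,0.03,0],[-0.02,-0.045,0.045,0],[-0.025,-0.055,0.055,0],[-0.025,-0.06,0.06,0]]}}

```text
clock: 18.77
position: [0.4779, -0.2331, 0.3222]
tool_rot: [-175.9, -32.4, 64.5]
ft_force: [1.0, -0.3, -0.1]
grip_width: 0.993
```

```bash
python3 - <<'E'
from h import *
s=ctrl.sense(); print(s['clock'],s['position'],s['ft_force'])
p,d=grab('wrist','wrist8'); W=wcloud(d,s); L=(W-C)@np.stack([HX,HY,[0,0,1]]).T
h=cv2.cvtColor(p,cv2.COLOR_RGB2HSV); y=(h[...,0]>18)&(h[...,0]<35)&(h[...,1]>150)&(d>0); y[:100]=0;y[225:]=0;y[:,:220]=0;y[:,295:]=0
print(y.sum(),np.percentile(L[y],[1,5,50,95,99],axis=0).round(4).tolist())
red=((h[...,0]<8)|(h[...,0]>172))&(h[...,1]>120)&(d>0)
m=red&(abs(L[...,2]-.297)<.01)&(abs(L[...,0])<.2); q=L[m]; fr=q[q[:,0]<-.125]; print('rim front', q.min(0),np.percentile(fr[:,1],[1,99]),np.polyfit(fr[:,1],fr[:,0],1))
fw=(abs(L[...,1])<.04)&(L[...,2]>.23)&(L[...,2]<.27)&(L[...,0]<-.12)&(d>0); print('wall',fw.sum(),np.median(L[fw],0))
p,d=grab('scene','scene8'); cv2.imwrite('pics/sc8c.png',cv2.resize(p[100:310,150:350,::-1],None,fx=2.8,fy=2.8,interpolation=2))
p,d=grab('side','side8'); cv2.imwrite('pics/si8c.png',cv2.resize(p[125:310,150:360,::-1],None,fx=3,fy=3,interpolation=2))
E
```

```text
18.7667 [ 0.4778878  -0.23311342  0.32221991] [ 1.01267486 -0.2774338  -0.06542328]
891 [[-0.1444, -0.0095, 0.1204], [-0.1441, -0.009, 0.1279], [-0.1285, -0.0011, 0.156], [-0.097, 0.0064, 0.1575], [-0.094, 0.0075, 0.158]]
rim front [-0.13771864 -0.0600043   0.28706336] [-0.05837923  0.05673316] [ 0.00144235 -0.13400256]
wall 3369 [-0.13131921 -0.00068266  0.25193329]
```

View pics/sc8c.png

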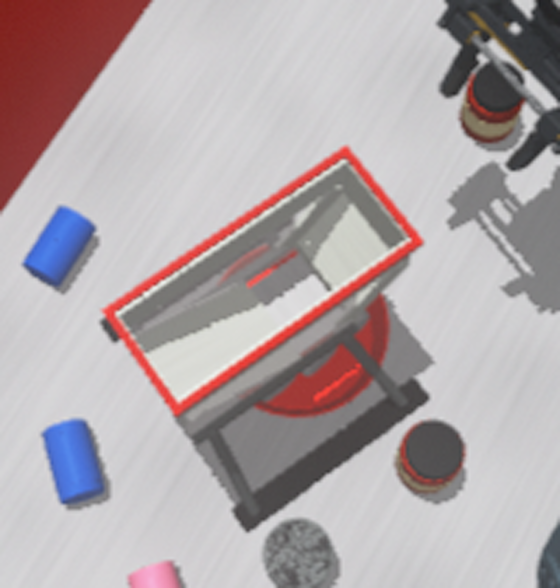

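View pics/si8c.png

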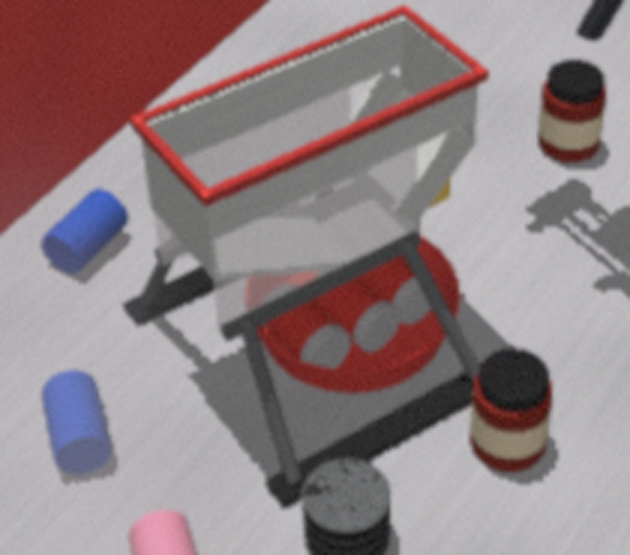

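View pics/wrist8.png

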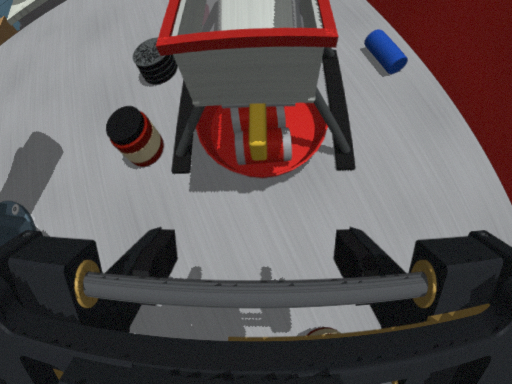

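```bash
python3 - <<'E'
from h import *
a=np.load('scene0.npz')['p'];b=np.load('scene8.npz')['p']
ca,cb=[cv2.cvtColor(x[150:250,185:305],cv2.COLOR_RGB2HSV) for x in(a,b)]
ra,rb=[(cv2.inRange(x,(0,120,150),(8,255,255))|cv2.inRange(x,(172,120,150),(180,255,255))).astype(np.float32) for x in(ca,cb)]
ra[:,:]*=1; print(cv2.phaseCorrelate(ra,rb))
s=ctrl.sense();print(s['clock'],s['ft_force']); ctrl.close_job()
E
```

```text
((0.5529279708313055, -0.33236433665859266), 0.648887983640035)
18.9167 [ 1.07824578  0.05487054 -0.17561778]
the job is handed in; nothing more can be done
```

I opened the gate, all three tins dropped into the tray, and I pushed the gate shut and let go. The job was handed in at about 18.9 s with the gripper open and clear of everything.

- **Tilt:** The move tool only takes shifts and a turn about vertical. I leaned the gripper about 33° by asking repeatedly for poses just out of reach, over open bench. The elbow joint sat on its lower limit for about 7.5 s while I did this. One reading gave 17.046° against a limit of 17.06°. Readings scatter by about 0.05°, so I took that as noise.
- **Opening:** I gripped the yellow handle and pulled until the gate was about 85 mm open, at about 7 N. The side camera showed all three tins lying on the tray floor, tops about 56 mm up.
- **Shutting:** I pushed the gate back the full 85 mm until it stalled. The force then rose to about 15 N along the gate and about 11 N sideways, well below the 35 N that would slide the hopper.

**Last checks:**
- The handle end stands 13.1 mm outside the front wall, against 13 mm for fully shut.
- The hopper is empty, and the jars and lids stand where they were.
- Comparing the scene pictures from before and after gave a shift of about 0.6 pixel. The tins' red was in the first picture but not the last, so this is not exact. The wrist camera put the hopper's front about 1.5 to 2 mm further in than before. Both are close to the camera error, but I cannot rule out that the hopper moved a millimetre or so.

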